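# Put away the marbling pots and reset the pot counter

## Task

Clear up the paper-marbling bench: take the lid off every white pot that has one and set the lids knob up into the seats of the lid rack, one to a seat, and nest all the other white pots upright in the pot on the stacking stand, in any order, so that they form one stack. When every pot and lid is put away, turn the black knob of the pot counter back to its zero stop (counter-clockwise). Leave the ink jars, brass weight, palette knife and brush where they are.

Things in the scene. Friction and masses are not known exactly. Their poses are not given: they have to be found in the camera images.
- stand: Fixed dark wooden stacking stand, a disc 110 mm across and 8 mm thick with a low socket ring (68 mm across, up to 16 mm high) round the foot of the pot on it. Origin at the centre of its underside, on the bench.
- pot0: White mixing pot, 60 mm high; all alike. Top 30 mm: upright collar, 66 mm outside, 57 mm inside; below, it tapers from 53 mm to a 47 mm foot. Nested, the upper collar rests on the lower rim, 30 mm higher, 2 mm play. Origin: centre of underside, z up to the mouth. This one stands in the socket of the stacking stand, its underside 8 mm above the bench; the stack is built in it.
- pot1: White mixing pot, 60 mm high; all alike. Top 30 mm: upright collar, 66 mm outside, 57 mm inside; below, it tapers from 53 mm to a 47 mm foot. Nested, the upper collar rests on the lower rim, 30 mm higher, 2 mm play. Origin: centre of underside, z up to the mouth. Stands on the bench.
- pot2: White mixing pot, 60 mm high; all alike. Top 30 mm: upright collar, 66 mm outside, 57 mm inside; below, it tapers from 53 mm to a 47 mm foot. Nested, the upper collar rests on the lower rim, 30 mm higher, 2 mm play. Origin: centre of underside, z up to the mouth. Stands on the bench.
- pot3: White mixing pot, 60 mm high; all alike. Top 30 mm: upright collar, 66 mm outside, 57 mm inside; below, it tapers from 53 mm to a 47 mm foot. Nested, the upper collar rests on the lower rim, 30 mm higher, 2 mm play. Origin: centre of underside, z up to the mouth. Stands on the bench without a lid; may be absent.
- pot4: White mixing pot, 60 mm high; all alike. Top 30 mm: upright collar, 66 mm outside, 57 mm inside; below, it tapers from 53 mm to a 47 mm foot. Nested, the upper collar rests on the lower rim, 30 mm higher, 2 mm play. Origin: centre of underside, z up to the mouth. Stands on the bench without a lid; may be absent.
- lid0: Light-wood lid: 66 mm disc 5 mm thick, 51 mm plug 7 mm deep below, its edge bevelled, round knob 24 mm wide, 25 mm high on top. Origin: centre of plug's underside, z up; disc from z = 7, knob from 12 to 37 mm. Loose on its pot, origin 53 mm above the pot's; home in the rack, 9 mm above the bench. On pot0.
- lid1: Light-wood lid: 66 mm disc 5 mm thick, 51 mm plug 7 mm deep below, its edge bevelled, round knob 24 mm wide, 25 mm high on top. Origin: centre of plug's underside, z up; disc from z = 7, knob from 12 to 37 mm. Loose on its pot, origin 53 mm above the pot's; home in the rack, 9 mm above the bench. On pot1; may be absent (that pot is then open).
- lid2: Light-wood lid: 66 mm disc 5 mm thick, 51 mm plug 7 mm deep below, its edge bevelled, round knob 24 mm wide, 25 mm high on top. Origin: centre of plug's underside, z up; disc from z = 7, knob from 12 to 37 mm. Loose on its pot, origin 53 mm above the pot's; home in the rack, 9 mm above the bench. On pot2; may be absent (that pot is then open).
- rack: Fixed wooden lid rack lying flat on the bench, 262 (its x) x 84 (its y) x 16 mm high, with three round seats in a row along its x, 85 mm apart. Origin at the centre of its underside.
- tally (a joint): Angle in rad of the counter's black knob: 0 at its zero stop, growing clockwise seen from above; at most 2.8. It stays where it is left. Turn it counter-clockwise to reset.
- tally_grip (a point): Point on the knob's vertical axis at mid-height of its grip bar, 81 mm above the bench. The bar is 56 mm long, 14 mm thick, 34 mm high (top at 91 mm), along the x axis of this frame; it turns with the knob. The white mark on top is at the bar's -x end.
- tally_mark (a point): White mark on top of the knob's bar, 25 mm from its axis, at its pointer end. At zero it points along -x of the counter box, to the thick mark on the dial.
- counter: Fixed grey counter box, 120 (x) x 110 (y) x 46 mm high, with a white dial of ticks and the black knob on top. Origin at the centre of its underside. The thick zero mark is on its -x side (towards the robot).
- rack_hole0 (a point): Centre of the mouth of a lid seat in the rack, 16 mm above the bench; 58 mm across and 11 mm deep: a lid's plug drops in and its disc rests on the rack.
- rack_hole1 (a point): Centre of the mouth of a lid seat in the rack, 16 mm above the bench; 58 mm across and 11 mm deep: a lid's plug drops in and its disc rests on the rack.
- rack_hole2 (a point): Centre of the mouth of a lid seat in the rack, 16 mm above the bench; 58 mm across and 11 mm deep: a lid's plug drops in and its disc rests on the rack.
- jar1: Bystander: ink jar, 56 mm across, 70 mm high. Origin under its centre.
- jar2: Bystander: ink jar, 56 mm across, 70 mm high. Origin under its centre.
- jar3: Bystander: ink jar, 60 mm across, 75 mm high. Origin under its centre.
- weight: Bystander: small brass weight, 40 mm across, 35 mm high. Origin under its centre.
- knife: Bystander: palette knife lying flat, 150 mm long.
- brush: Bystander: brush lying flat, 190 mm long.
There are look-alikes about, which are no part of the job. What is shaped like the pot4 but pink or purple is not meant.

How it is judged:
By the outcome, as a careful person would: the job done as asked, in the order asked, and still so for the second after the job is handed in, with the robot touching nothing.
Of lid1, lid2 only 1 to 2 are there at a start; the rules pass over those that are not, and their reading is None.
Of pot3, pot4 only 1 to 2 are there at a start; the rules pass over those that are not, and their reading is None.
At some moment in a run one of pot3, pot4 may be knocked a few centimetres aside while the robot is not near it.
It also fails if it takes over 208 s, if anything falls off the work surface, if the arm or the gripper's body presses on something with over 40 N, if the wrist force passes 120 N, or if a joint passes its speed limit or range.

## Robot

A 7-joint arm with a two-finger parallel gripper is mounted at the origin on the work surface. World frame = base frame: x ahead of the robot, y to its left, z up, the work surface at z = 0. Lengths are in m, angles in rad, forces in N, time in s.
With the tool pointing down it reaches from about 0.35 to 0.9 m from the base axis. Payload 7.2 kg.
Tool frame: the origin (TCP) lies between the finger pads; the fingertips stand 14 mm ahead of it and the grasp point (between the pads) lies 5 mm behind it (arm.finger_overhang is the distance from the TCP to the fingertips, in m); z points along the fingers, y is the line along which they close (so a half turn about z gives the same grasp; the last joint's range is limited). The gripper opens to 85 mm and grips with 20 to 120 N. Pads are 22 mm wide; open, the fingers measure 114 mm over their backs; the gripper's body (76 mm by 85 mm) begins 54 mm behind the grasp point. The pads swing forward as they close: fully open they stand 13 mm farther back than shut.
Start: joints at [-1.224, 0.411, -0.013, 1.596, 0.006, 1.134, -0.082], TCP at [0.252, 0.572, 0.245] pointing down, gripper open.
Joint ranges: [-2.95, 2.95], [-0.29, 1.99], [-1.47, 1.44], [0.14, 2.54], [-1.03, 4.17], [0.13, 1.85], [-2.86, 2.86]. Speed limits (rad/s): [2.39, 2.39, 3.01, 3.01, 3.14, 3.14, 3.14].

## Interface

Orientations are given as a rotation vector (axis times angle).
In Python, from station import arm, optics gives the robot as it stands.
- The arm moves only by the tool arm_command, never from a script. Its argument "moves" is a list of rows, each a list of 3 entries, a list of its own where there are three numbers: the closure, from 0 (fully open) to 1 (shut), then the shift along the tool's x, y, z normalised to -1 to 1, where 1 is 80 cm, then the turn about the tool's z normalised to -1 to 1, where 1 is pi rad. In form: [[hand, [x, y, z], spin], ...]. A call has 1 to 10 rows; each row is the pose to reach, as a shift and turn from the pose commanded when the call began, along the tool's axes at that moment, turning the shorter way round; what a row does not reach only later rows make up. A row lasts 1/8 s, in which the tool goes at most 62.5 mm and 10.7 degrees, less where a joint would pass 70% of its speed; a pose out of reach is approached as far as the arm can. A call with a number of a shift or a turn outside -1 to 1 is refused whole. A call with a gripper value outside its range is refused whole. The fingers move at their own pace and stop on an object; the grip force is fixed at half the most. Time passes only in rows, so rows that repeat a pose let the fingers close. It gives the time, the measured TCP pose, the force, the opening and the grip force at its end, in the units of the state.
- arm.read_state(): the state, without advancing time (a new reading comes with each control period).
- optics.capture(name): name is "scene" or "top" or "wrist"; returns (picture, depth): 480x640x3 uint8, red, green, blue; 480x640 float32, m along the optical axis (not along the pixel's ray), 0 where there is no reading.
- optics.camera_params(name): a dict with "fov_y" (degrees; the focal length in pixels is half the picture's height over the tangent of half this angle, whatever the lens; pixels are square), "cx", "cy" (the principal point, pixels), "dist_coeffs" ([k1, k2, p1, p2, k3] as OpenCV has them; the pictures are not rectified), "position" and "rotation" of the camera in the world. Camera axes: x right, y down, z forward; pixel columns grow to the right and rows downward; lengths in m; the calibration is good to about 2 mm. A picture is of the moment at which its call begins: read the wrist's pose just before it. camera_params takes no time and is no camera call; for the wrist camera it gives the pose at the moment of the call.
- arm.finish_job(): hands the job in; it is judged then, once.
The state is a dict: "t": time; "q": joint angles; "qvel": joint speeds; "tau": joint torques, N m; "position": TCP position; "tool_rot": TCP orientation; "contact_force": force on the tool from outside, world axes, zero at the start; "wrist_torque": the same for the moment, N m; "gripper_width": finger opening in m; "gripper_force": force on a finger pad.
Only numpy, scipy, OpenCV 4.12 (cv2) and the standard library are available. Lean on these libraries where they do the work, as an engineer would, in place of code of your own. Each camera call takes 0.05 s, during which the arm holds its last target. There are 200 camera calls.

## Working session

There is one attempt and no reset: what is moved stays moved. The work goes in short steps, Python scripts to look and compute and a tool call to move; the robot and the scene stay as the last step left them, time stands still between calls to the robot, and variables do not carry over. Pictures are saved under pics/ and viewed, at most 14 in all, crops included, and the job is handed in when it is done.

Besides the shell and the picture viewer there is one more tool, called after "Request:" as name(argument=value, ...) on one line, values as JSON. arm_command: Moves the arm, as the interface text tells. Scaled input: -1 to 1 covers 80 cm each way for a shift and pi rad each way for a turn. Its arguments: {"type":"object","properties":{"moves":{"type":"array","items":{"type":"array"}}},"required":["moves"]}

```bash
mkdir -p pics; ls; python3 - <<'E'
from station import arm, optics
import cv2,numpy as np
s=arm.read_state(); print(s['t'],s['position'],s['tool_rot'],s['gripper_width'])
for n in("scene","top","wrist"):
    p=optics.camera_params(n); print(n,p)
    im,d=optics.capture(n); np.savez(f'pics/{n}0.npz',im=im,d=d,**{k:np.array(v) for k,v in p.items()})
    cv2.imwrite(f'pics/{n}0.png',im[:,:,::-1]); print((d>0).mean())
E
```

```text
pics
0.0 [0.25169524 0.57154205 0.2444271 ] [-6.46730880e-01 -3.07406501e+00  2.59942819e-03] 0.08564788304180548
scene {'fov_y': 45.085046415191016, 'cx': 314.81637020115625, 'cy': 238.225937810388, 'dist_coeffs': array([-0.05896222,  0.        ,  0.        ,  0.        ,  0.        ]), 'position': array([1.12452193, 0.57073515, 0.87152988]), 'rotation': array([-1.02567262, -2.42270041,  1.0793932 ])}
0.9925618489583333
top {'fov_y': 42.562354544898355, 'cx': 309.20912163900977, 'cy': 233.21160285926393, 'dist_coeffs': array([-0.00765252,  0.        ,  0.        ,  0.        ,  0.        ]), 'position': array([ 0.38194016, -0.01995491,  1.25776386]), 'rotation': array([-2.14893194,  2.20792038, -0.10075192])}
0.9960319010416666
wrist {'fov_y': 58.91168147368194, 'cx': 319.7249299969623, 'cy': 244.08412394337407, 'dist_coeffs': array([-0.01150159,  0.        ,  0.        ,  0.        ,  0.        ]), 'position': array([0.18517836, 0.60073112, 0.37420965]), 'rotation': array([2.42043644, 1.57963628, 0.22847007])}
0.99599609375
```

View pics/top0.png

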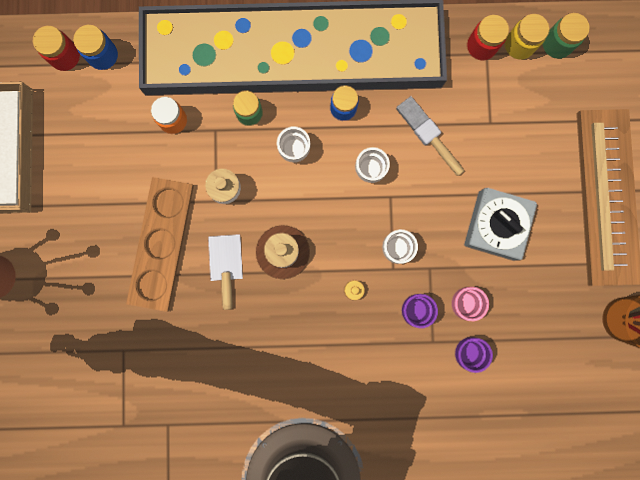

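View pics/scene0.png

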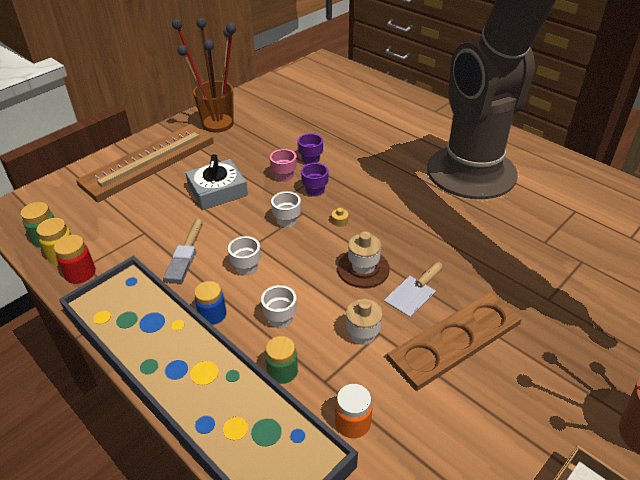

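The top view shows a lidded pot at (222,185) and pot0, lidded, on the stand at (283,250). The open white pots are at (294,145), (373,165) and (401,247). The rack is at about (160,245), and the counter, with its black knob, is at (503,222). The purple and pink pots at (420,310), (472,303) and (475,354) are look-alikes, and the white-capped orange jar at (167,115) and the small brass weight at (355,290) are bystanders.

```bash
cat > h.py <<'E'
import cv2,numpy as np
from scipy.spatial.transform import Rotation as R
from scipy.optimize import least_squares
from station import arm, optics
def grab(n):
    p=optics.camera_params(n); im,d=optics.capture(n); return im,d,p
def load(f):
    z=np.load(f); return z['im'],z['d'],{k:z[k] for k in('fov_y','cx','cy','dist_coeffs','position','rotation')}
def cloud(im,d,p):
    f=240/np.tan(np.radians(p['fov_y'])/2); K=np.array([[f,0,p['cx']],[0,f,p['cy']],[0,0,1]])
    v,u=np.mgrid[:480,:640]; uv=np.stack([u,v],-1).reshape(-1,1,2).astype(float)
    n=cv2.undistortPoints(uv,K,np.array(p['dist_coeffs'])).reshape(480,640,2)
    ray=np.dstack([n,np.ones((480,640))])@R.from_rotvec(p['rotation']).as_matrix().T
    W=ray*d[...,None]+p['position']; W[d<=0]=np.nan
    return W,ray
def onplane(ray,p,z): return ray[...,:]*((z-p['position'][2])/ray[...,2])[...,None]+p['position']
def circ(P,r=None):
    c=P.mean(0)
    if r: g=least_squares(lambda x:np.hypot(*(P-x[:2]).T)-r,c,loss='soft_l1',f_scale=.001).x; return g,np.std(np.hypot(*(P-g).T)-r)
    g=least_squares(lambda x:np.hypot(*(P-x[:2]).T)-x[2],[*c,.03],loss='soft_l1',f_scale=.001).x; return g,np.std(np.hypot(*(P-g[:2]).T)-g[2])
def px(W,x,y,r): return np.hypot(W[...,0]-x,W[...,1]-y)<r
E
python3 - <<'E'
from h import *
C={n:load(f'pics/{n}0.npz') for n in('top','scene')}
CL={n:cloud(*C[n]) for n in C}
im,d,p=C['top'];W,ray=CL['top']
pts={'lid1':(222,185),'lid0':(283,250),'a':(294,145),'b':(373,165),'c':(401,247),'cnt':(503,222),'h0':(169,203),'h1':(160,243),'h2':(152,285)}
for k,(u,v) in pts.items():
    q=W[v,u]; print('==',k,q.round(3))
    for n in C:
        X=CL[n][0].reshape(-1,3); X=X[px(X,*q[:2],.06)]
        if k in'abc':
            hsv=cv2.cvtColor(C[n][0],cv2.COLOR_RGB2HSV).reshape(-1,3)
            Y=CL[n][0].reshape(-1,3); m=px(Y,*q[:2],.05)&(Y[:,2]>.052)&(Y[:,2]<.068); T=Y[m]
            top=np.percentile(T[:,2],80); T=T[T[:,2]>top-.004]
            g=circ(T[:,:2]); print(n,'rim z',top.round(4),g[0].round(4),g[1].round(4),len(T))
        elif k[0]=='l':
            for lo,hi in((.058,.08),(.085,.11)):
                T=X[(X[:,2]>lo)&(X[:,2]<hi)]; c,r=cv2.minEnclosingCircle(T[:,:2].astype(np.float32)); print(n,lo,'n',len(T),'ztop',np.percentile(T[:,2],[50,97]).round(4),'enc',np.round(c,4),round(r,4),'mean',T.mean(0).round(4))
        elif k=='cnt':
            T=X[(X[:,2]>.07)]; c=T.mean(0); w,V=np.linalg.eigh(np.cov(T[:,:2].T)); print(n,'bar',len(T),c.round(4),np.percentile(T[:,2],95).round(4),'ax',V[:,1].round(3),'std',np.sqrt(w).round(4))
            T=X[(X[:,2]>.035)&(X[:,2]<.058)]; print(' box',cv2.minAreaRect(T[:,:2].astype(np.float32)), np.median(T[:,2]).round(4))
        else:
            T=X[px(X,*q[:2],.02)]; print(n,'z',np.percentile(T[:,2],[5,50,95]).round(4))
# rack
for n in C:
    Y=CL[n][0].reshape(-1,3); q=W[243,160]; T=Y[px(Y,*q[:2],.15)&(Y[:,2]>.011)&(Y[:,2]<.022)]; print(n,'rack',cv2.minAreaRect(T[:,:2].astype(np.float32)),np.median(T[:,2]).round(4))
cv2.imwrite('pics/crop1.png',cv2.resize(im[160:300,440:580,::-1],None,fx=4,fy=4,interpolation=cv2.INTER_CUBIC))
E
```

```text
== lid1 [0.582 0.138 0.091]
top 0.058 n 756 ztop [0.0654 0.0699] enc [0.586  0.1418] 0.0333 mean [0.5852 0.1406 0.0655]
top 0.085 n 117 ztop [0.0904 0.0946] enc [0.5867 0.1414] 0.0119 mean [0.5862 0.1411 0.0903]
scene 0.058 n 723 ztop [0.0647 0.0749] enc [0.586  0.1455] 0.0341 mean [0.5922 0.1498 0.0651]
scene 0.085 n 115 ztop [0.0898 0.0922] enc [0.5861 0.1455] 0.0128 mean [0.5874 0.1459 0.0896]
== lid0 [0.453 0.023 0.101]
top 0.058 n 783 ztop [0.0735 0.0778] enc [0.4555 0.0283] 0.0331 mean [0.4552 0.0277 0.0734]
top 0.085 n 123 ztop [0.0985 0.1023] enc [0.4557 0.0277] 0.012 mean [0.4553 0.0281 0.0981]
scene 0.058 n 591 ztop [0.0719 0.0757] enc [0.4558 0.0318] 0.0348 mean [0.4637 0.0384 0.0706]
scene 0.085 n 126 ztop [0.0962 0.1003] enc [0.4566 0.0324] 0.0129 mean [0.4583 0.0338 0.0947]
== a [ 0.675 -0.001  0.01 ]
top rim z 0.0618 [ 6.672e-01 -5.000e-04  3.050e-02] 0.0014 207
scene rim z 0.0601 [0.668  0.0038 0.0306] 0.0016 250
== b [ 0.629 -0.162  0.01 ]
top rim z 0.062 [ 0.6211 -0.1557  0.0305] 0.0014 205
scene rim z 0.0599 [ 0.622  -0.1517  0.0307] 0.0019 202
== c [ 0.459 -0.213 
[... 357 characters left out ...]
ar 144 [ 0.5011 -0.3995  0.0847] 0.0919 ax [-0.733 -0.68 ] std [0.0043 0.0173]
 box ((0.4986479580402374, -0.4040569067001343), (0.11217053979635239, 0.11596319079399109), 74.49136352539062) 0.0473
== h0 [0.562 0.258 0.006]
top z [0.0015 0.0054 0.01  ]
scene z [0.0028 0.0056 0.0081]
== h1 [0.48  0.277 0.007]
top z [0.0015 0.0054 0.0096]
scene z [0.0032 0.0057 0.0084]
== h2 [0.396 0.293 0.008]
top z [0.0004 0.0053 0.0096]
scene z [0.0032 0.0058 0.0082]
top rack ((0.4684334695339203, 0.22639970481395721), (0.18838241696357727, 0.2622683644294739), 78.15365600585938) 0.0161
scene rack ((0.466461718082428, 0.22862398624420166), (0.19151926040649414, 0.2659497559070587), 78.27716064453125) 0.0163
```

```bash
python3 - <<'E'
from h import *
im=load('pics/top0.npz')[0]
a=cv2.resize(im[110:280,190:430,::-1],None,fx=3.3,fy=3.3,interpolation=cv2.INTER_CUBIC)
cv2.imwrite('pics/crop2.png',a)
E
```

```text
(no output)
```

View pics/crop2.png

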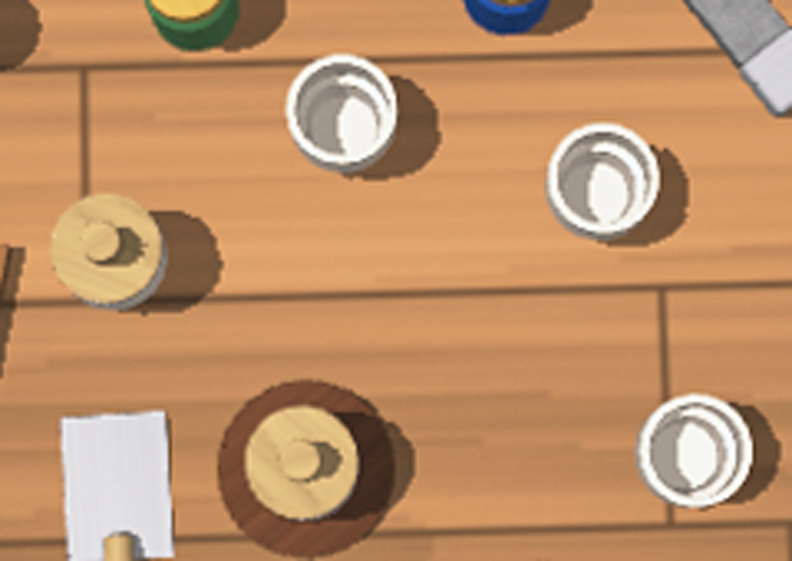

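View pics/crop1.png

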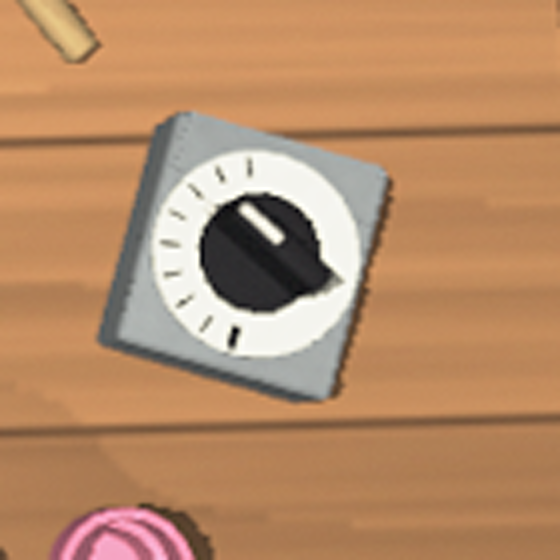

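The crops confirm the choices. The two wooden-lidded pots and three white open pots match the description. On the counter, the white mark points up-left, and the thick zero mark is at crop (235,337), so the reset is about 117° counter-clockwise. The two fixed cameras differ by about 4 mm, so I'll refine with the wrist camera.

```bash
cat > go.py <<'E'
import sys
from h import *
# usage: go.py x y z heading_deg(tool x axis) ; prints the shift and spin in scaled units
s=arm.read_state(); M=R.from_rotvec(s['tool_rot']).as_matrix()
head=np.degrees(np.arctan2(M[1,0],M[0,0]))
print('t',round(s['t'],2),'pos',np.round(s['position'],4),'head',round(head,2),'w',round(s['gripper_width'],4),'F',np.round(s['contact_force'],1))
if len(sys.argv)>3:
    a=[float(v) for v in sys.argv[1:]]
    d=M.T@(np.array(a[:3])-s['position'])/.8
    sp=0 if len(a)<4 else -(((a[3]-head)+180)%360-180)/180
    print('shift',d.round(4),'spin',round(sp,4))
E
python3 go.py 0.5 0.13 0.25 0; python3 - <<'E'
from h import *
s=arm.read_state();M=R.from_rotvec(s['tool_rot']).as_matrix();p=optics.camera_params('wrist')
print('tool',M.round(3).tolist()); print('cam off tool',(M.T@(p['position']-s['position'])).round(4),'cam axes in tool',(M.T@R.from_rotvec(p['rotation']).as_matrix()).round(3).tolist())
E
```

```text
t 0.15 pos [0.2518 0.5717 0.2446] head 156.24 w 0.0855 F [ 0.4 -0.1  0.1]
shift [-0.5065 -0.3803 -0.0062] spin 0.868
tool [[-0.915, 0.403, -0.0], [0.403, 0.915, -0.001], [-0.0, -0.001, -1.0]]
cam off tool [ 0.0726 -0.0004 -0.1297] cam axes in tool [[0.0, -0.959, -0.285], [1.0, 0.0, 0.0], [-0.0, -0.285, 0.959]]
```

View pics/wrist0.png

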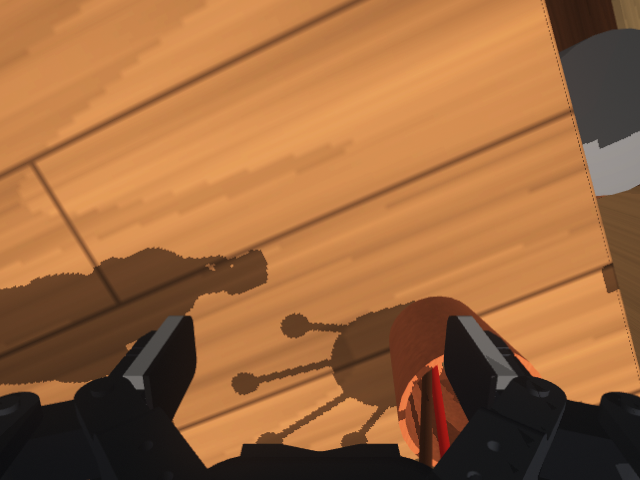

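The wrist view shows the open fingers at the bottom, with tips near (180,320) and (460,320), so the ground above row 320 is free for measuring. Next I move over the rack and lids.

```bash
python3 go.py 0.48 0.15 0.32 105
```

```text
t 0.15 pos [0.2518 0.5717 0.2446] head 156.24 w 0.0855 F [ 0.4 -0.1  0.1]
shift [-0.4735 -0.3676 -0.0937] spin 0.2846
```

Request:
arm_command(moves=[[0, [-0.4735, -0.3676, -0.0937], 0.2846], [0, [-0.4735, -0.3676, -0.0937], 0.2846], [0, [-0.4735, -0.3676, -0.0937], 0.2846], [0, [-0.4735, -0.3676, -0.0937], 0.2846], [0, [-0.4735, -0.3676, -0.0937], 0.2846], [0, [-0.4735, -0.3676, -0.0937], 0.2846], [0, [-0.4735, -0.3676, -0.0937], 0.2846], [0, [-0.4735, -0.3676, -0.0937], 0.2846], [0, [-0.4735, -0.3676, -0.0937], 0.2846], [0, [-0.4735, -0.3676, -0.0937], 0.2846]])

```text
t: 1.4
position: [0.4796, 0.1508, 0.3199]
tool_rot: [-1.912, -2.492, 0.0]
contact_force: [0.6, 0.5, 0.3]
gripper_width: 0.0857
gripper_force: 0.0
```

```bash
python3 go.py; python3 - <<'E'
from h import *
im,d,p=grab('wrist'); W,_=cloud(im,d,p); np.savez('pics/w1.npz',im=im,d=d,**p); cv2.imwrite('pics/w1.png',im[:,:,::-1])
X=W.reshape(-1,3)
for n,(x,y) in {'lid1':(.586,.1435),'lid0':(.456,.030)}.items():
    for lo,hi in((.058,.08),(.085,.11)):
        T=X[px(X,x,y,.05)&(X[:,2]>lo)&(X[:,2]<hi)]
        if len(T): z=np.percentile(T[:,2],[50,95]); T=T[abs(T[:,2]-z[0])<.004]; c,r=cv2.minEnclosingCircle(T[:,:2].astype(np.float32)); print(n,len(T),z.round(4),np.round(c,4),round(r,4),T.mean(0).round(4))
for n,(x,y) in {'h0':(.562,.26),'h1':(.48,.277),'h2':(.396,.295)}.items():
    T=X[px(X,x,y,.045)&(X[:,2]<.0105)&(X[:,2]>-.005)]; T=T[px(T,x,y,.034)]
    c,r=cv2.minEnclosingCircle(T[:,:2].astype(np.float32)); print(n,len(T),np.median(T[:,2]).round(4),np.round(c,4),round(r,4),T.mean(0).round(4))
T=X[px(X,.48,.277,.16)&(X[:,2]>.012)&(X[:,2]<.02)&(X[:,1]>.2)]; print(cv2.minAreaRect(T[:,:2].astype(np.float32)))
E
```

```text
t 1.4 pos [0.4796 0.1508 0.3199] head 105.02 w 0.0857 F [0.6 0.5 0.3]
lid1 3009 [0.0662 0.0678] [0.5854 0.143 ] 0.0332 [0.5836 0.1449 0.0662]
lid1 547 [0.091  0.0923] [0.5853 0.1434] 0.012 [0.5848 0.1438 0.091 ]
lid0 2607 [0.074  0.0754] [0.4548 0.0298] 0.0331 [0.4546 0.0338 0.0741]
lid0 501 [0.0988 0.1002] [0.4543 0.0299] 0.0121 [0.4547 0.0309 0.0988]
h0 2804 0.0062 [0.5617 0.2608] 0.0291 [0.5621 0.2615 0.0063]
h1 3048 0.0061 [0.4776 0.2781] 0.0291 [0.4776 0.2789 0.0062]
h2 2685 0.006 [0.394  0.2954] 0.0291 [0.3944 0.2923 0.006 ]
((0.4779069125652313, 0.2779718041419983), (0.0849248543381691, 0.2625504732131958), 78.2690200805664)
```

View pics/w1.png

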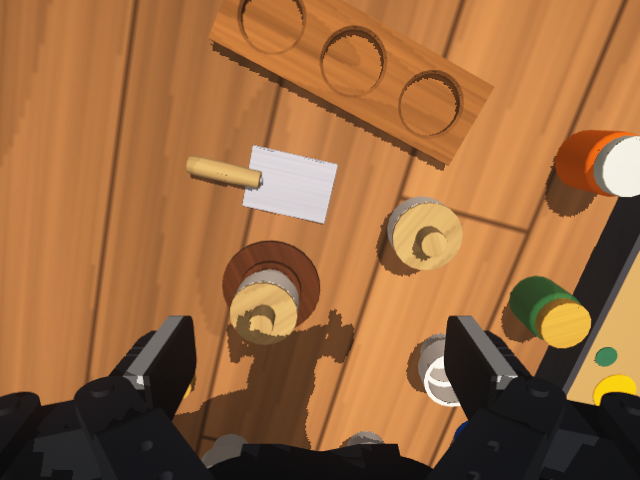

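The wrist data give exact radii: knobs 12 mm, discs 33 mm, seats 29 mm. It shows lid1 at (430,235), lid0 at (263,315) and three empty seats, and the heights agree with the text. Next I pick lid1.

```bash
python3 go.py .5853 .1432 .15 105; python3 go.py .5853 .1432 .082 105; python3 - <<'E'
from h import *
im,d,p=load('pics/w1.npz');W,_=cloud(im,d,p)
s=arm.read_state();M=R.from_rotvec(s['tool_rot']).as_matrix()
T=(W-s['position'])@M
m=(d<.25)&(d>0); m[:, 220:430]=0; q=T[m]; print('finger tip ahead of TCP (open):',np.percentile(q[:,2],[90,99,100]).round(4), q[q[:,2]>np.percentile(q[:,2],99)].mean(0).round(4))
E
```

```text
t 1.45 pos [0.4794 0.1513 0.3199] head 105.1 w 0.0855 F [0.7 0.1 0.3]
shift [-0.0443  0.1253  0.2122] spin 0.0005
t 1.45 pos [0.4794 0.1513 0.3199] head 105.1 w 0.0855 F [0.7 0.1 0.3]
shift [-0.0444  0.1254  0.2972] spin 0.0005
finger tip ahead of TCP (open): [-0.0203 -0.0041  0.0007] [ 0.0005 -0.0005 -0.0024]
```

Request:
arm_command(moves=[[0, [-0.044, 0.125, 0.212], 0], [0, [-0.044, 0.125, 0.212], 0], [0, [-0.044, 0.125, 0.212], 0], [0, [-0.044, 0.125, 0.212], 0], [0, [-0.044, 0.125, 0.297], 0], [0, [-0.044, 0.125, 0.297], 0], [0, [-0.044, 0.125, 0.297], 0], [1, [-0.044, 0.125, 0.297], 0], [1, [-0.044, 0.125, 0.297], 0], [1, [-0.044, 0.125, 0.297], 0]])

```text
t: 2.7
position: [0.5862, 0.1423, 0.0838]
tool_rot: [1.912, 2.492, 0.002]
contact_force: [0.0, 0.0, 0.2]
gripper_width: 0.032
gripper_force: 0.0
```

Request:
arm_command(moves=[[1, [0, 0, 0], 0], [1, [0, 0, 0], 0], [1, [0, 0, -0.05], 0], [1, [0, 0, -0.1], 0], [1, [0, 0, -0.1], 0]])

```text
t: 3.32
position: [0.5877, 0.1423, 0.166]
tool_rot: [1.911, 2.49, 0.008]
contact_force: [0.3, -0.6, -1.5]
gripper_width: 0.0219
gripper_force: 58.9
```

```bash
python3 go.py .5617 .2607 .16 105; python3 go.py .5617 .2607 .045 105; python3 - <<'E'
from h import *
im,d,p=grab('wrist'); cv2.imwrite('pics/w2.png',im[:,:,::-1])
E
```

```text
t 3.33 pos [0.5877 0.1423 0.166 ] head 104.99 w 0.0219 F [ 0.3 -0.6 -1.5]
shift [0.1514 0.0068 0.0076] spin -0.0001
t 3.33 pos [0.5877 0.1423 0.166 ] head 104.99 w 0.0219 F [ 0.3 -0.6 -1.5]
shift [0.1513 0.006  0.1513] spin -0.0001
```

View pics/w2.png

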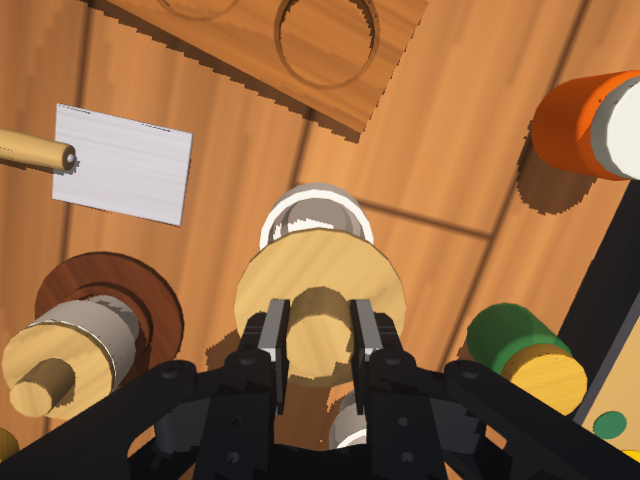

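Lid1 is held level and its pot, now open, is at about (317,225). Next I hover over seat h0 and check the held disc against the seat.

Request:
arm_command(moves=[[1, [0.151, 0.007, 0.0076], 0], [1, [0.151, 0.007, 0.0076], 0], [1, [0.151, 0.007, 0.0076], 0], [1, [0.151, 0.007, 0.08], 0], [1, [0.151, 0.007, 0.12], 0], [1, [0.151, 0.007, 0.12], 0]])

```text
t: 4.12
position: [0.5577, 0.2582, 0.0633]
tool_rot: [-1.912, -2.49, 0.01]
contact_force: [-0.4, -0.2, 0.2]
gripper_width: 0.0221
gripper_force: 58.9
```

```bash
cat > disc.py <<'E'
from h import *
im,d,p=grab('wrist'); W,_=cloud(im,d,p); s=arm.read_state(); X=W.reshape(-1,3); P=s['position']
T=X[px(X,*P[:2],.045)&(X[:,2]<P[2]-.006)&(X[:,2]>P[2]-.03)]
z=np.median(T[:,2]); T=T[abs(T[:,2]-z)<.003]; c,r=cv2.minEnclosingCircle(T[:,:2].astype(np.float32))
h=np.hypot(*(T[:,:2]-c).T); print('disc z',z.round(4),'c',np.round(c,4),round(r,4),'n',len(T),'tcp',P.round(4))
B=X[px(X,*P[:2],.08)]; print('tilt fit',np.linalg.lstsq(np.c_[T[:,:2]-c,np.ones(len(T))],T[:,2],rcond=None)[0].round(4))
E
python3 disc.py
```

```text
disc z 0.0457 c [0.5567 0.2591] 0.0331 n 11114 tcp [0.5592 0.2589 0.0654]
tilt fit [-0.0041 -0.0043  0.0456]
```

```bash
python3 disc.py; python3 disc.py; python3 go.py .5617 .2607 .045 105
```

```text
disc z 0.0478 c [0.5585 0.2599] 0.0331 n 11138 tcp [0.5603 0.2595 0.0669]
tilt fit [-0.0009 -0.0034  0.0478]
disc z 0.0493 c [0.5597 0.2603] 0.0333 n 11137 tcp [0.5608 0.2599 0.0677]
tilt fit [ 0.0011 -0.0013  0.0493]
t 4.28 pos [0.5608 0.2599 0.0677] head 104.97 w 0.0223 F [ 1.2 -0.1 -0.5]
shift [0.0007 0.0013 0.0284] spin -0.0002
```

Request:
arm_command(moves=[[1, [0.001, 0.001, 0], 0], [1, [0.001, 0.001, 0.02], 0], [1, [0.001, 0.001, 0.034], 0], [1, [0.001, 0.001, 0.034], 0], [1, [0.001, 0.001, 0.034], 0], [1, [0.001, 0.001, 0.034], 0]])

```text
t: 5.03
position: [0.5602, 0.261, 0.0391]
tool_rot: [-1.912, -2.492, 0.001]
contact_force: [0.6, 1.0, -0.9]
gripper_width: 0.0221
gripper_force: 61.5
```

```bash
python3 disc.py
```

```text
disc z 0.0181 c [0.5602 0.2611] 0.045 n 13140 tcp [0.5602 0.2611 0.0392]
tilt fit [-0.0006  0.0023  0.0171]
```

Request:
arm_command(moves=[[0, [0, 0, 0], 0], [0, [0, 0, 0], 0], [0, [0, 0, 0], 0], [0, [0, 0, -0.07], 0], [0, [0, 0, -0.15], 0], [0, [0, 0, -0.15], 0], [0, [0, 0, -0.15], 0], [0, [0, 0, -0.15], 0]])

```text
t: 6.08
position: [0.5595, 0.2609, 0.1579]
tool_rot: [-1.911, -2.492, 0.004]
contact_force: [-0.5, 0.4, -0.3]
gripper_width: 0.0856
gripper_force: 0.0
```

```bash
python3 go.py .4545 .0302 .17 105; python3 go.py .4545 .0302 .0915 105; python3 - <<'E'
from h import *
im,d,p=grab('wrist'); W,_=cloud(im,d,p); X=W.reshape(-1,3)
for n,(x,y),lo,hi in (('disc',(.561,.261),.0185,.026),('knob',(.561,.261),.035,.06)):
    T=X[px(X,x,y,.05)&(X[:,2]>lo)&(X[:,2]<hi)]; c,r=cv2.minEnclosingCircle(T[:,:2].astype(np.float32)); print(n,len(T),np.percentile(T[:,2],[5,50,95]).round(4),np.round(c,4),round(r,4))
E
```

```text
t 6.08 pos [0.5595 0.2609 0.1579] head 105.02 w 0.0856 F [-0.5  0.4 -0.3]
shift [-0.2445 -0.2015 -0.0145] spin 0.0001
t 6.08 pos [0.5595 0.2609 0.1579] head 105.02 w 0.0856 F [-0.5  0.4 -0.3]
shift [-0.2445 -0.2013  0.0836] spin 0.0001
disc 6539 [0.0207 0.0221 0.0232] [0.5606 0.2615] 0.0495
knob 1311 [0.0398 0.047  0.0481] [0.5596 0.2622] 0.0121
```

Lid1 is seated, with its knob top at 46–47 mm. Now lid0.

Request:
arm_command(moves=[[0, [-0.2445, -0.2015, -0.0145], 0], [0, [-0.2445, -0.2015, -0.0145], 0], [0, [-0.2445, -0.2015, -0.0145], 0], [0, [-0.2445, -0.2015, -0.0145], 0], [0, [-0.2445, -0.2015, -0.0145], 0], [0, [-0.2445, -0.2015, -0.0145], 0], [0, [-0.2445, -0.2015, 0.05], 0], [0, [-0.2445, -0.2015, 0.0836], 0], [0, [-0.2445, -0.2015, 0.0836], 0], [0, [-0.2445, -0.2015, 0.0836], 0]])

```text
t: 7.38
position: [0.4562, 0.0312, 0.093]
tool_rot: [1.911, 2.493, 0.0]
contact_force: [-0.2, -0.5, 0.3]
gripper_width: 0.0856
gripper_force: 0.0
```

Request:
arm_command(moves=[[1, [0, 0, 0], 0], [1, [0, 0, 0], 0], [1, [0, 0, 0], 0], [1, [0, 0, 0], 0], [1, [0, 0, 0], 0], [1, [0, 0, -0.05], 0], [1, [0, 0, -0.1], 0], [1, [0, 0, -0.1], 0], [1, [0, 0, -0.1], 0]])

```text
t: 8.5
position: [0.455, 0.0307, 0.1722]
tool_rot: [-1.912, -2.492, -0.0]
contact_force: [-0.3, 0.2, -1.2]
gripper_width: 0.0215
gripper_force: 58.9
```

```bash
python3 disc.py;python3 go.py .394 .2953 .16 105; python3 go.py .394 .2953 .07 105
```

```text
disc z 0.1532 c [0.4543 0.0302] 0.0332 n 10583 tcp [0.4547 0.0306 0.1717]
tilt fit [-0.0037 -0.0019  0.1531]
t 8.55 pos [0.4547 0.0306 0.1717] head 105.01 w 0.0218 F [ 0.9  0.5 -1.1]
shift [0.3393 0.0125 0.0147] spin 0.0001
t 8.55 pos [0.4547 0.0306 0.1717] head 105.01 w 0.0218 F [ 0.9  0.5 -1.1]
shift [0.3393 0.0126 0.1272] spin 0.0001
```

Request:
arm_command(moves=[[1, [0.34, 0.0125, 0.0147], 0], [1, [0.34, 0.0125, 0.0147], 0], [1, [0.34, 0.0125, 0.0147], 0], [1, [0.34, 0.0125, 0.0147], 0], [1, [0.34, 0.0125, 0.0147], 0], [1, [0.34, 0.0125, 0.08], 0], [1, [0.34, 0.0125, 0.127], 0], [1, [0.34, 0.0125, 0.127], 0], [1, [0.34, 0.0125, 0.127], 0], [1, [0.34, 0.0125, 0.127], 0]])

```text
t: 9.8
position: [0.3954, 0.2964, 0.0723]
tool_rot: [1.912, 2.492, 0.004]
contact_force: [0.4, -0.1, -1.2]
gripper_width: 0.022
gripper_force: 59.0
```

```bash
python3 disc.py;python3 go.py .394 .2953 .0415 105
```

```text
disc z 0.0533 c [0.3951 0.2959] 0.033 n 10568 tcp [0.3954 0.2964 0.0723]
tilt fit [-0.0025 -0.0012  0.0533]
t 9.85 pos [0.3954 0.2964 0.0723] head 104.99 w 0.0219 F [0.  0.2 0.4]
shift [-0.0009 -0.0021  0.0385] spin -0.0
```

Request:
arm_command(moves=[[1, [-0.0005, -0.001, 0.02], 0], [1, [-0.0005, -0.001, 0.0375], 0], [1, [-0.0005, -0.001, 0.0375], 0], [1, [-0.0005, -0.001, 0.0375], 0], [0, [-0.0005, -0.001, 0.0375], 0], [0, [-0.0005, -0.001, 0.0375], 0], [0, [-0.0005, -0.001, 0.0375], 0], [0, [0, 0, -0.08], 0], [0, [0, 0, -0.16], 0], [0, [0, 0, -0.16], 0]])

```text
t: 11.1
position: [0.3955, 0.2964, 0.2022]
tool_rot: [1.912, 2.492, 0.006]
contact_force: [0.4, 0.4, -1.1]
gripper_width: 0.0853
gripper_force: 0.0
```

```bash
python3 - <<'E'
from h import *
im,d,p=grab('wrist'); W,_=cloud(im,d,p); X=W.reshape(-1,3)
for n,(x,y),lo,hi in (('disc',(.394,.295),.0185,.026),('knob',(.394,.295),.035,.06)):
    T=X[px(X,x,y,.05)&(X[:,2]>lo)&(X[:,2]<hi)]; c,r=cv2.minEnclosingCircle(T[:,:2].astype(np.float32)); print(n,len(T),np.percentile(T[:,2],[5,50,95]).round(4),np.round(c,4),round(r,4))
E
python3 go.py .50 .0 .32 85
```

```text
disc 4991 [0.0205 0.0221 0.0233] [0.3942 0.2946] 0.0499
knob 952 [0.04   0.047  0.0481] [0.393  0.2943] 0.012
t 11.15 pos [0.3967 0.2973 0.2052] head 104.97 w 0.0855 F [2.1 1.7 3.2]
shift [-0.3917  0.0297 -0.1451] spin 0.111
```

Both lids are seated. Next I measure the pots with the wrist camera.

Request:
arm_command(moves=[[0, [-0.392, 0.03, -0.145], 0.11], [0, [-0.392, 0.03, -0.145], 0.11], [0, [-0.392, 0.03, -0.145], 0.11], [0, [-0.392, 0.03, -0.145], 0.11], [0, [-0.392, 0.03, -0.145], 0.11], [0, [-0.392, 0.03, -0.145], 0.11], [0, [-0.392, 0.03, -0.145], 0.11], [0, [-0.392, 0.03, -0.145], 0.11], [0, [-0.392, 0.03, -0.145], 0.11], [0, [-0.392, 0.03, -0.145], 0.11]])

```text
t: 12.4
position: [0.4987, 0.0001, 0.3146]
tool_rot: [-2.31, -2.128, 0.001]
contact_force: [1.0, -0.3, 0.2]
gripper_width: 0.0854
gripper_force: 0.0
```

```bash
cat > rims.py <<'E'
from h import *
import sys
# rims.py x y [zrim] ... : white ring centres near x,y, at the rim height
def rim(W,im,x,y,z=.06):
    X=W.reshape(-1,3); hsv=cv2.cvtColor(im,cv2.COLOR_RGB2HSV).reshape(-1,3)
    T=X[px(X,x,y,.06)&(abs(X[:,2]-z)<.004)&(hsv[:,1]<60)]
    if len(T)<60: return None
    zm=np.median(T[:,2]); c,r=cv2.minEnclosingCircle(T[:,:2].astype(np.float32)); g,sd=circ(T[:,:2])
    return len(T),zm.round(4),np.round(c,4),round(r,4),g.round(4),sd.round(4)
if __name__=='__main__':
    im,d,p=grab('wrist'); W,_=cloud(im,d,p); cv2.imwrite('pics/last.png',im[:,:,::-1])
    a=[float(v) for v in sys.argv[1:]]
    for i in range(0,len(a),3): print(a[i:i+3],rim(W,im,*a[i:i+3]))
    s=arm.read_state(); print(s['t'],s['position'].round(4))
E
python3 rims.py .586 .143 .06 .4545 .030 .068 .6675 .002 .06; python3 go.py .54 -.20 .32 75
```

```text
[0.586, 0.143, 0.06] (1019, np.float64(0.0609), array([0.5856, 0.1433]), 0.0331, array([0.5852, 0.143 , 0.0304]), np.float64(0.0014))
[0.4545, 0.03, 0.068] (1220, np.float64(0.069), array([0.4546, 0.0298]), 0.033, array([0.455 , 0.03  , 0.0304]), np.float64(0.0014))
[0.6675, 0.002, 0.06] (1288, np.float64(0.0609), array([0.6663, 0.0014]), 0.0331, array([0.6659, 0.0019, 0.0305]), np.float64(0.0014))
12.45 [ 0.4988 -0.      0.3147]
t 12.45 pos [ 0.4988 -0.      0.3147] head 85.29 w 0.0857 F [-0.  -0.  -0.1]
shift [-0.2449  0.0718 -0.0066] spin 0.0572
```

```bash
python3 go.py .5855 .1432 .12 85;python3 go.py .5855 .1432 .04 85
```

```text
t 12.45 pos [ 0.4988 -0.      0.3147] head 85.29 w 0.0857 F [-0.  -0.  -0.1]
shift [0.1873 0.0934 0.2434] spin 0.0016
t 12.45 pos [ 0.4988 -0.      0.3147] head 85.29 w 0.0857 F [-0.  -0.  -0.1]
shift [0.1873 0.0934 0.3434] spin 0.0016
```

Request:
arm_command(moves=[[0, [0.187, 0.0934, 0.24], 0], [0, [0.187, 0.0934, 0.24], 0], [0, [0.187, 0.0934, 0.24], 0], [0, [0.187, 0.0934, 0.24], 0], [0, [0.187, 0.0934, 0.24], 0], [0, [0.187, 0.0934, 0.24], 0], [0, [0.187, 0.0934, 0.24], 0]])

```text
t: 13.32
position: [0.5866, 0.1409, 0.1246]
tool_rot: [2.313, 2.124, 0.003]
contact_force: [0.7, -0.0, 0.2]
gripper_width: 0.0852
gripper_force: 0.0
```

```bash
python3 go.py .5855 .1432 .04 85; python3 rims.py .5855 .1432 .06
```

```text
t 13.32 pos [0.5866 0.1409 0.1246] head 85.12 w 0.0852 F [ 0.7 -0.   0.2]
shift [ 0.0027 -0.0018  0.1058] spin 0.0007
[0.5855, 0.1432, 0.06] (4119, np.float64(0.0609), array([0.5857, 0.1432]), 0.0333, array([0.5856, 0.1441, 0.0302]), np.float64(0.0014))
13.375 [0.5866 0.141  0.1247]
```

Request:
arm_command(moves=[[0, [0.0027, -0.0015, 0.05], 0], [0, [0.0027, -0.0015, 0.105], 0], [0, [0.0027, -0.0015, 0.105], 0], [0, [0.0027, -0.0015, 0.105], 0], [1, [0.0027, -0.0015, 0.105], 0], [1, [0.0027, -0.0015, 0.105], 0], [1, [0.0027, -0.0015, 0.105], 0], [1, [0.0027, -0.0015, 0.105], 0]])

```text
t: 14.38
position: [0.5863, 0.1444, 0.0417]
tool_rot: [2.312, 2.126, 0.005]
contact_force: [-2.5, -0.7, 11.6]
gripper_width: 0.065
gripper_force: 64.6
```

Request:
arm_command(moves=[[1, [0, 0, -0.08], 0], [1, [0, 0, -0.15], 0], [1, [0, 0, -0.15], 0], [1, [0, 0, -0.15], 0], [1, [0, 0, -0.15], 0]])

```text
t: 15.0
position: [0.5839, 0.1442, 0.1577]
tool_rot: [-2.311, -2.126, 0.003]
contact_force: [0.2, -0.7, -2.0]
gripper_width: 0.0649
gripper_force: 68.4
```

```bash
python3 go.py .4546 .030 .15 85; python3 rims.py .5855 .1432 .18; python3 - <<'E'
from h import *
im,d,p=grab('wrist');W,_=cloud(im,d,p);s=arm.read_state();M=R.from_rotvec(s['tool_rot']).as_matrix()
T=(W-s['position'])@M; m=(d<.25)&(d>0)&(abs(T[...,1])>.034)&(abs(T[...,1])<.06); q=T[m]; print(np.percentile(q[:,2],[90,99,100]).round(4))
E
```

```text
t 15.0 pos [0.5839 0.1442 0.1577] head 85.22 w 0.0649 F [ 0.2 -0.7 -2. ]
shift [-0.1557 -0.1492  0.0101] spin 0.0012
[0.5855, 0.1432, 0.18] (8594, np.float64(0.177), array([0.5843, 0.1504]), 0.0463, array([0.5835, 0.1436, 0.0309]), np.float64(0.0034))
15.05 [0.5841 0.1441 0.1576]
[0.111  0.1365 0.1379]
```

View pics/last.png

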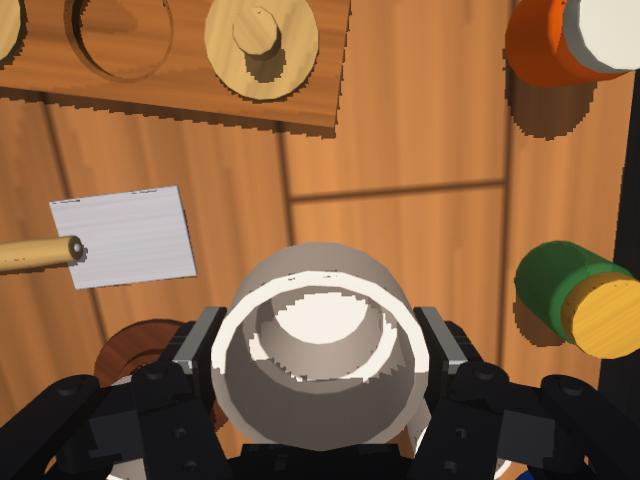

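Pot1 is held upright between the pads, its rim around (320,350). I'll carry it over the stand and check its alignment.

Request:
arm_command(moves=[[1, [-0.1557, -0.149, 0.0101], 0], [1, [-0.1557, -0.149, 0.0101], 0], [1, [-0.1557, -0.149, 0.0101], 0], [1, [-0.1557, -0.149, 0.0101], 0], [1, [-0.1557, -0.149, 0.0101], 0], [1, [-0.1557, -0.149, 0.0101], 0], [1, [-0.1557, -0.149, 0.0101], 0], [1, [-0.1557, -0.149, 0.0101], 0], [1, [-0.1557, -0.149, 0.0101], 0]])

```text
t: 16.23
position: [0.4558, 0.0302, 0.1508]
tool_rot: [2.312, 2.127, -0.0]
contact_force: [0.6, 0.2, -2.1]
gripper_width: 0.065
gripper_force: 68.4
```

```bash
cat > held.py <<'E'
from h import *
# centre of the held pot's rim
im,d,p=grab('wrist'); W,_=cloud(im,d,p); s=arm.read_state(); P=s['position']
hsv=cv2.cvtColor(im,cv2.COLOR_RGB2HSV); X=W.reshape(-1,3); w=((hsv[...,1]<40)&(hsv[...,2]>200)).ravel()
T=X[px(X,*P[:2],.045)&w&(X[:,2]>P[2]+.010)&(X[:,2]<P[2]+.03)]
z=np.percentile(T[:,2],97); T=T[T[:,2]>z-.004]
pl=np.linalg.lstsq(np.c_[T[:,:2]-P[:2],np.ones(len(T))],T[:,2],rcond=None)[0]
g,sd=circ(T[:,:2],.0308); print('rim z',np.median(T[:,2]).round(4),'c',g.round(4),'sd',sd.round(4),len(T),'tilt',pl.round(3),'tcp',P.round(4))
E
python3 held.py; python3 go.py .4546 .030 .105 85; python3 go.py .4546 .030 .078 85
```

```text
rim z 0.1701 c [0.4554 0.0291] sd 0.0012 4341 tilt [-0.002  0.001  0.17 ] tcp [0.4558 0.0301 0.1508]
t 16.27 pos [0.4558 0.0301 0.1508] head 85.22 w 0.0649 F [ 0.4 -0.2 -2.2]
shift [-0.0003 -0.0015  0.0573] spin 0.0012
t 16.27 pos [0.4558 0.0301 0.1508] head 85.22 w 0.0649 F [ 0.4 -0.2 -2.2]
shift [-0.0003 -0.0015  0.0911] spin 0.0012
```

Request:
arm_command(moves=[[1, [0.001, -0.001, 0.03], 0], [1, [0.001, -0.001, 0.057], 0], [1, [0.001, -0.001, 0.07], 0], [1, [0.001, -0.001, 0.08], 0], [1, [0.001, -0.001, 0.087], 0], [1, [0.001, -0.001, 0.087], 0], [1, [0.001, -0.001, 0.087], 0]])

```text
t: 17.15
position: [0.4553, 0.031, 0.0816]
tool_rot: [2.312, 2.126, 0.001]
contact_force: [-0.5, 0.1, -1.6]
gripper_width: 0.0651
gripper_force: 68.5
```

```bash
python3 held.py
```

```text
rim z 0.1009 c [0.4549 0.0298] sd 0.0013 4455 tilt [-0.001  0.001  0.101] tcp [0.4553 0.031  0.0817]
```

Request:
arm_command(moves=[[1, [0, 0, 0.0015], 0], [1, [0, 0, 0.0015], 0], [0, [0, 0, 0.0015], 0], [0, [0, 0, 0.0015], 0], [0, [0, 0, 0.0015], 0], [0, [0, 0, -0.05], 0], [0, [0, 0, -0.12], 0], [0, [0, 0, -0.18], 0], [0, [0, 0, -0.18], 0]])

```text
t: 18.32
position: [0.4571, 0.0312, 0.2286]
tool_rot: [2.311, 2.125, 0.01]
contact_force: [-0.4, -0.1, 0.0]
gripper_width: 0.0855
gripper_force: 0.0
```

```bash
python3 rims.py .4546 .030 .098 .666 .0015 .06;  python3 go.py .666 .0015 .12 75
```

```text
[0.4546, 0.03, 0.098] (2361, np.float64(0.099), array([0.4545, 0.0299]), 0.033, array([0.4546, 0.0305, 0.0303]), np.float64(0.0014))
[0.666, 0.0015, 0.06] (1784, np.float64(0.0606), array([0.6659, 0.0012]), 0.0336, array([0.6651, 0.0023, 0.0302]), np.float64(0.0014))
18.375 [0.4558 0.0313 0.2266]
t 18.38 pos [0.4558 0.0313 0.2266] head 85.23 w 0.0851 F [ 0.1  0.3 -0.6]
shift [-0.0156  0.2645  0.1341] spin 0.0569
```

Pot1 is nested, its rim at 98 mm. Next is the open pot near (0.666, 0.001).

Request:
arm_command(moves=[[0, [-0.0156, 0.2645, 0], 0], [0, [-0.0156, 0.2645, 0.05], 0], [0, [-0.0156, 0.2645, 0.1], 0], [0, [-0.0156, 0.2645, 0.13], 0], [0, [-0.0156, 0.2645, 0.13], 0], [0, [-0.0156, 0.2645, 0.13], 0], [0, [-0.0156, 0.2645, 0.13], 0], [0, [-0.0156, 0.2645, 0.13], 0]])

```text
t: 19.38
position: [0.6652, 0.0013, 0.1237]
tool_rot: [2.311, 2.126, 0.005]
contact_force: [0.7, 0.7, -0.5]
gripper_width: 0.0855
gripper_force: 0.0
```

```bash
python3 rims.py .6662 .0014 .06; python3 go.py .6662 .0014 .04 85
```

```text
[0.6662, 0.0014, 0.06] (4157, np.float64(0.0609), array([0.6664, 0.0015]), 0.0332, array([0.6668, 0.0023, 0.0302]), np.float64(0.0014))
19.425 [0.6652 0.0014 0.1234]
t 19.43 pos [0.6652 0.0014 0.1234] head 85.23 w 0.086 F [-0.8  0.3 -0.2]
shift [-0.      0.001   0.1043] spin 0.0013
```

Request:
arm_command(moves=[[0, [0, 0.001, 0.05], 0], [0, [0, 0.001, 0.104], 0], [0, [0, 0.001, 0.104], 0], [0, [0, 0.001, 0.104], 0], [1, [0, 0.001, 0.104], 0], [1, [0, 0.001, 0.104], 0], [1, [0, 0.001, 0.104], 0], [1, [0, 0.001, 0.104], 0], [1, [0, 0.001, 0], 0], [1, [0, 0.001, -0.08], 0]])

```text
t: 20.68
position: [0.6654, 0.0007, 0.1652]
tool_rot: [-2.313, -2.126, 0.0]
contact_force: [1.9, -0.9, -0.9]
gripper_width: 0.0652
gripper_force: 67.5
```

Request:
arm_command(moves=[[1, [0, 0, 0], 0], [1, [0, 0, 0], 0]])

```text
t: 20.92
position: [0.6655, 0.0012, 0.1637]
tool_rot: [-2.312, -2.127, -0.002]
contact_force: [-0.9, 0.5, -1.7]
gripper_width: 0.065
gripper_force: 67.8
```

```bash
python3 held.py; python3 go.py .4550 .0305 .18 85
```

```text
rim z 0.1838 c [0.6652 0.0018] sd 0.0012 4637 tilt [-0.002  0.001  0.184] tcp [0.665  0.0012 0.1625]
t 20.98 pos [0.665  0.0012 0.1625] head 85.22 w 0.0651 F [-0.7 -0.  -1. ]
shift [ 0.0147 -0.2646 -0.0216] spin 0.0012
```

Request:
arm_command(moves=[[1, [0, 0, -0.0216], 0], [1, [0.0147, -0.2646, -0.0216], 0], [1, [0.0147, -0.2646, -0.0216], 0], [1, [0.0147, -0.2646, -0.0216], 0], [1, [0.0147, -0.2646, -0.0216], 0], [1, [0.0147, -0.2646, -0.0216], 0], [1, [0.0147, -0.2646, -0.0216], 0], [1, [0.0147, -0.2646, -0.0216], 0], [1, [0.0147, -0.2646, -0.0216], 0]])

```text
t: 22.1
position: [0.4562, 0.0298, 0.1802]
tool_rot: [2.313, 2.125, -0.001]
contact_force: [0.0, -0.7, -0.9]
gripper_width: 0.0652
gripper_force: 67.8
```

```bash
python3 held.py; python3 go.py .4546 .030 .109 85
```

```text
rim z 0.2004 c [0.4559 0.0305] sd 0.0012 4586 tilt [-0.002  0.002  0.2  ] tcp [0.4561 0.0298 0.1802]
t 22.15 pos [0.4561 0.0298 0.1802] head 85.17 w 0.0648 F [ 0.2  0.8 -0.4]
shift [ 0.0001 -0.0019  0.089 ] spin 0.001
```

Request:
arm_command(moves=[[1, [-0.0007, -0.0016, 0.02], 0], [1, [-0.0007, -0.0016, 0.05], 0], [1, [-0.0007, -0.0016, 0.065], 0], [1, [-0.0007, -0.0016, 0.078], 0], [1, [-0.0007, -0.0016, 0.088], 0], [1, [-0.0007, -0.0016, 0.088], 0], [1, [-0.0007, -0.0016, 0.088], 0]])

```text
t: 23.02
position: [0.4546, 0.0297, 0.1103]
tool_rot: [2.312, 2.126, 0.001]
contact_force: [-0.2, 0.1, -0.8]
gripper_width: 0.0646
gripper_force: 67.9
```

```bash
python3 held.py
```

```text
rim z 0.1305 c [0.4543 0.0304] sd 0.0013 4639 tilt [-0.003  0.     0.131] tcp [0.4546 0.0297 0.1103]
```

Request:
arm_command(moves=[[1, [0, 0, 0.001], 0], [0, [0, 0, 0.001], 0], [0, [0, 0, 0.001], 0], [0, [0, 0, 0.001], 0], [0, [0, 0, -0.05], 0], [0, [0, 0, -0.12], 0], [0, [0, 0, -0.18], 0], [0, [0, 0, -0.18], 0], [0, [0, 0, -0.18], 0]])

```text
t: 24.2
position: [0.454, 0.0299, 0.2536]
tool_rot: [-2.311, -2.127, -0.0]
contact_force: [-0.1, -0.1, 0.4]
gripper_width: 0.0855
gripper_force: 0.0
```

```bash
python3 rims.py .4546 .030 .128;  python3 go.py .54 -.19 .32 75
```

```text
[0.4546, 0.03, 0.128] (2448, np.float64(0.129), array([0.454 , 0.0306]), 0.033, array([0.4542, 0.0312, 0.0303]), np.float64(0.0014))
24.25 [0.4536 0.0298 0.253 ]
t 24.25 pos [0.4536 0.0298 0.253 ] head 85.22 w 0.085 F [-0.7 -0.2 -0.7]
shift [-0.2648  0.1303 -0.0838] spin 0.0568
```

Pot a is nested. Next I look at the remaining pots.

Request:
arm_command(moves=[[0, [-0.265, 0.13, -0.084], 0.057], [0, [-0.265, 0.13, -0.084], 0.057], [0, [-0.265, 0.13, -0.084], 0.057], [0, [-0.265, 0.13, -0.084], 0.057], [0, [-0.265, 0.13, -0.084], 0.057], [0, [-0.265, 0.13, -0.084], 0.057], [0, [-0.265, 0.13, -0.084], 0.057], [0, [-0.265, 0.13, -0.084], 0.057]])

```text
t: 25.25
position: [0.5403, -0.1887, 0.3208]
tool_rot: [-2.49, -1.913, -0.0]
contact_force: [-0.6, 0.0, 0.1]
gripper_width: 0.0853
gripper_force: 0.0
```

```bash
python3 rims.py .6215 -.154 .06 .457 -.202 .06; python3 go.py .6215 -.154 .12 75
```

```text
[0.6215, -0.154, 0.06] (1204, np.float64(0.061), array([ 0.6207, -0.1538]), 0.033, array([ 0.6204, -0.1537,  0.0304]), np.float64(0.0014))
[0.457, -0.202, 0.06] (1075, np.float64(0.0609), array([ 0.4563, -0.2028]), 0.033, array([ 0.4567, -0.2024,  0.0304]), np.float64(0.0014))
25.3 [ 0.5403 -0.1889  0.321 ]
t 25.3 pos [ 0.5403 -0.1889  0.321 ] head 75.07 w 0.0854 F [0.9 0.2 0.5]
shift [0.0681 0.0869 0.2513] spin 0.0004
```

View pics/last.png

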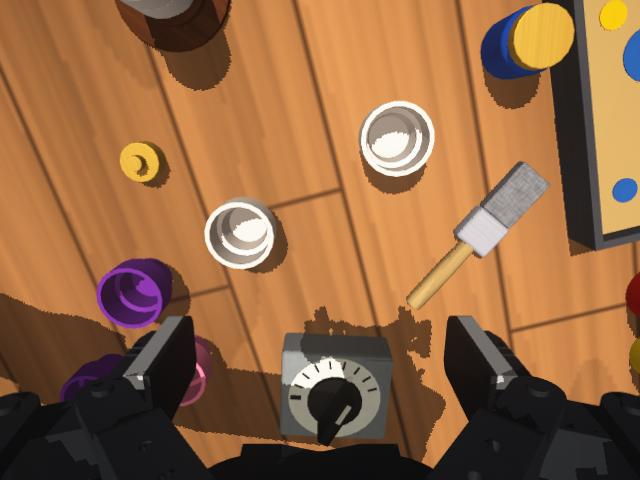

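Both remaining white pots stand undisturbed at (397,138) and (240,235). Next is b, at (397,138).

```bash
python3 go.py .6207 -.1538 .12 75
```

```text
t 25.3 pos [ 0.5403 -0.1889  0.321 ] head 75.07 w 0.0854 F [0.9 0.2 0.5]
shift [0.0681 0.0859 0.2513] spin 0.0004
```

Request:
arm_command(moves=[[0, [0.0682, 0.086, 0.1], 0], [0, [0.0682, 0.086, 0.2], 0], [0, [0.0682, 0.086, 0.25], 0], [0, [0.0682, 0.086, 0.25], 0], [0, [0.0682, 0.086, 0.25], 0], [0, [0.0682, 0.086, 0.25], 0], [0, [0.0682, 0.086, 0.25], 0]])

```text
t: 26.18
position: [0.6218, -0.156, 0.1236]
tool_rot: [2.492, 1.909, 0.004]
contact_force: [-0.4, 0.0, 0.1]
gripper_width: 0.0857
gripper_force: 0.0
```

```bash
python3 rims.py .6207 -.1538 .06; python3 go.py .6207 -.1538 .04 75
```

```text
[0.6207, -0.1538, 0.06] (4152, np.float64(0.0609), array([ 0.6208, -0.154 ]), 0.0331, array([ 0.621 , -0.1532,  0.0302]), np.float64(0.0014))
26.225 [ 0.6217 -0.1559  0.1233]
t 26.23 pos [ 0.6217 -0.1559  0.1233] head 74.93 w 0.0854 F [-0.7  0.3  0.5]
shift [ 0.0021 -0.0022  0.1042] spin -0.0004
```

Request:
arm_command(moves=[[0, [0.002, -0.002, 0.05], 0], [0, [0.002, -0.002, 0.104], 0], [0, [0.002, -0.002, 0.104], 0], [0, [0.002, -0.002, 0.104], 0], [1, [0.002, -0.002, 0.104], 0], [1, [0.002, -0.002, 0.104], 0], [1, [0.002, -0.002, 0.104], 0], [1, [0.002, -0.002, 0.104], 0], [1, [0.002, -0.002, 0], 0], [1, [0.002, -0.002, -0.08], 0]])

```text
t: 27.48
position: [0.6195, -0.1535, 0.1651]
tool_rot: [2.494, 1.911, -0.001]
contact_force: [0.6, -0.4, -1.4]
gripper_width: 0.0656
gripper_force: 68.1
```

Request:
arm_command(moves=[[1, [0, 0, -0.03], 0], [1, [0, 0, -0.06], 0], [1, [0, 0, -0.06], 0]])

```text
t: 27.85
position: [0.6207, -0.154, 0.2136]
tool_rot: [2.491, 1.909, 0.006]
contact_force: [0.2, 0.9, -2.3]
gripper_width: 0.0649
gripper_force: 68.3
```

```bash
python3 held.py; python3 go.py .4540 .030 .215 75
```

```text
rim z 0.2339 c [ 0.6203 -0.1541] sd 0.0012 4376 tilt [0.004 0.004 0.234] tcp [ 0.62   -0.1535  0.2119]
t 27.9 pos [ 0.62   -0.1535  0.2119] head 74.95 w 0.0654 F [ 0.3  0.2 -2.1]
shift [ 0.1676 -0.26   -0.0042] spin -0.0003
```

Request:
arm_command(moves=[[1, [0.168, -0.26, -0.004], 0], [1, [0.168, -0.26, -0.004], 0], [1, [0.168, -0.26, -0.004], 0], [1, [0.168, -0.26, -0.004], 0], [1, [0.168, -0.26, -0.004], 0], [1, [0.168, -0.26, -0.004], 0], [1, [0.168, -0.26, -0.004], 0], [1, [0.168, -0.26, -0.004], 0], [1, [0.168, -0.26, -0.004], 0]])

```text
t: 29.02
position: [0.4541, 0.0293, 0.214]
tool_rot: [2.495, 1.908, -0.001]
contact_force: [-1.2, -0.5, -1.4]
gripper_width: 0.0651
gripper_force: 68.4
```

```bash
python3 held.py; python3 go.py .4543 .030 .139 75
```

```text
rim z 0.2343 c [0.4537 0.0292] sd 0.0012 4455 tilt [-0.001  0.003  0.234] tcp [0.454  0.0295 0.2141]
t 29.07 pos [0.454  0.0295 0.2141] head 74.85 w 0.0649 F [ 1.4  0.4 -2.2]
shift [0.0007 0.0002 0.0938] spin -0.0008
```

Request:
arm_command(moves=[[1, [0.0012, 0.0006, 0.02], 0], [1, [0.0012, 0.0006, 0.05], 0], [1, [0.0012, 0.0006, 0.07], 0], [1, [0.0012, 0.0006, 0.084], 0], [1, [0.0012, 0.0006, 0.0935], 0], [1, [0.0012, 0.0006, 0.0935], 0], [1, [0.0012, 0.0006, 0.0935], 0]])

```text
t: 29.95
position: [0.4547, 0.0311, 0.1395]
tool_rot: [2.493, 1.911, 0.001]
contact_force: [0.2, 0.0, -2.1]
gripper_width: 0.0655
gripper_force: 68.4
```

```bash
python3 held.py
```

```text
rim z 0.1599 c [0.4543 0.0311] sd 0.0013 4479 tilt [-0.001  0.003  0.16 ] tcp [0.4547 0.0312 0.1395]
```

Request:
arm_command(moves=[[0, [0, 0, 0], 0], [0, [0, 0, 0], 0], [0, [0, 0, 0], 0], [0, [0, 0, -0.05], 0], [0, [0, 0, -0.12], 0], [0, [0, 0, -0.15], 0], [0, [0, 0, -0.15], 0], [0, [0, 0, -0.15], 0]])

```text
t: 31.0
position: [0.454, 0.0314, 0.2586]
tool_rot: [-2.492, -1.912, 0.001]
contact_force: [-0.0, -0.8, 0.0]
gripper_width: 0.0852
gripper_force: 0.0
```

```bash
python3 rims.py .4546 .030 .158;  python3 go.py .4564 -.2028 .13 65; python3 - <<'E'
from h import *
im,d,p=grab('top'); W,_=cloud(im,d,p); X=W.reshape(-1,3); T=X[px(X,.457,-.204,.07)&(X[:,2]>.056)&(X[:,2]<.068)]; print(cv2.minEnclosingCircle(T[:,:2].astype(np.float32)))
E
```

```text
[0.4546, 0.03, 0.158] (2975, np.float64(0.1589), array([0.4542, 0.0311]), 0.0332, array([0.4544, 0.0319, 0.0303]), np.float64(0.0014))
31.05 [0.4538 0.0312 0.2584]
t 31.05 pos [0.4538 0.0312 0.2584] head 74.96 w 0.0854 F [ 0.8 -0.5  0.6]
shift [-0.2816  0.0792  0.1606] spin 0.0553
((0.4408068060874939, -0.2269851565361023), 0.033225636929273605)
```

Pot c was knocked aside: the top view now puts it at about (0.440,-0.226). I'll hover there and re-measure.

```bash
python3 go.py .4403 -.2256 .2 65
```

```text
t 31.1 pos [0.4538 0.0311 0.2583] head 74.94 w 0.0854 F [ 0.7 -0.3  1.7]
shift [-0.3142  0.0671  0.0732] spin 0.0552
```

Request:
arm_command(moves=[[0, [-0.314, 0.067, 0], 0.055], [0, [-0.314, 0.067, 0], 0.055], [0, [-0.314, 0.067, 0.03], 0.055], [0, [-0.314, 0.067, 0.073], 0.055], [0, [-0.314, 0.067, 0.073], 0.055], [0, [-0.314, 0.067, 0.073], 0.055], [0, [-0.314, 0.067, 0.073], 0.055], [0, [-0.314, 0.067, 0.073], 0.055]])

```text
t: 32.1
position: [0.4416, -0.2242, 0.2012]
tool_rot: [-2.647, -1.692, -0.001]
contact_force: [-0.3, 0.4, 0.6]
gripper_width: 0.085
gripper_force: 0.0
```

```bash
python3 rims.py .4403 -.2256 .06; python3 go.py .4403 -.2256 .04 65
```

```text
[0.4403, -0.2256, 0.06] (2176, np.float64(0.0609), array([ 0.4404, -0.2256]), 0.0331, array([ 0.4404, -0.2251,  0.0303]), np.float64(0.0014))
32.15 [ 0.4417 -0.2242  0.2013]
t 32.15 pos [ 0.4417 -0.2242  0.2013] head 65.18 w 0.0853 F [-0.7  0.1  1.3]
shift [-0.0025 -0.0009  0.2016] spin 0.001
```

View pics/last.png

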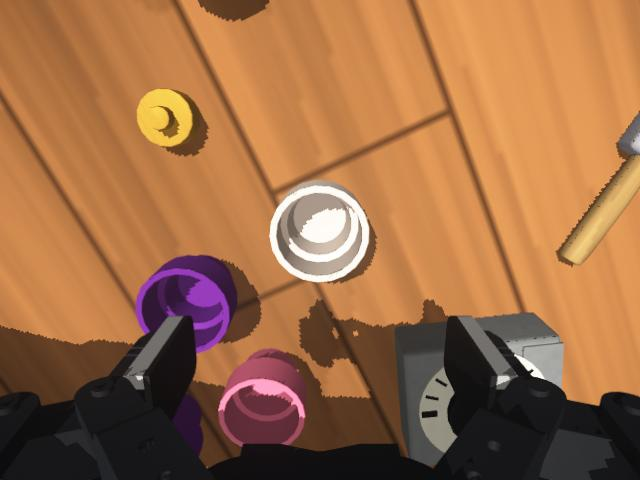

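The white pot is at (320,232). The purple pot at (187,305) is clear of the left finger's landing spot, which is near (234,232). Next I grasp it.

Request:
arm_command(moves=[[0, [-0.0025, -0.001, 0.06], 0], [0, [-0.0025, -0.001, 0.12], 0], [0, [-0.0025, -0.001, 0.201], 0], [0, [-0.0025, -0.001, 0.201], 0], [0, [-0.0025, -0.001, 0.201], 0], [1, [-0.0025, -0.001, 0.201], 0], [1, [-0.0025, -0.001, 0.201], 0], [1, [-0.0025, -0.001, 0.201], 0], [1, [-0.0025, -0.001, 0.201], 0], [1, [-0.0025, -0.001, 0.12], 0]])

```text
t: 33.4
position: [0.4383, -0.2257, 0.1025]
tool_rot: [-2.646, -1.688, 0.004]
contact_force: [1.3, 0.2, -0.9]
gripper_width: 0.0651
gripper_force: 68.8
```

Request:
arm_command(moves=[[1, [0, 0, -0.07], 0], [1, [0, 0, -0.14], 0], [1, [0, 0, -0.18], 0], [1, [0, 0, -0.18], 0], [1, [0, 0, -0.18], 0]])

```text
t: 34.02
position: [0.4392, -0.2261, 0.2464]
tool_rot: [-2.648, -1.689, -0.002]
contact_force: [0.3, 0.9, -1.4]
gripper_width: 0.065
gripper_force: 69.0
```

```bash
python3 held.py; python3 go.py .4543 .031 .245 65
```

```text
rim z 0.2642 c [ 0.4393 -0.2251] sd 0.0012 4584 tilt [-0.001  0.006  0.264] tcp [ 0.4389 -0.2261  0.2459]
t 34.08 pos [ 0.4389 -0.2261  0.2459] head 65.07 w 0.0651 F [ 0.2 -0.5 -2. ]
shift [ 0.2996 -0.118   0.0015] spin 0.0004
```

Request:
arm_command(moves=[[1, [0.3, -0.118, 0], 0], [1, [0.3, -0.118, 0], 0], [1, [0.3, -0.118, 0], 0], [1, [0.3, -0.118, 0], 0], [1, [0.3, -0.118, 0], 0], [1, [0.3, -0.118, 0], 0], [1, [0.3, -0.118, 0], 0], [1, [0.3, -0.118, 0], 0], [1, [0.3, -0.118, 0], 0]])

```text
t: 35.2
position: [0.4551, 0.0296, 0.2467]
tool_rot: [-2.65, -1.686, -0.0]
contact_force: [-0.4, -0.2, -2.8]
gripper_width: 0.0652
gripper_force: 68.9
```

```bash
python3 held.py; python3 go.py .4543 .0308 .1715 65
```

```text
rim z 0.2645 c [0.4552 0.0306] sd 0.0012 4478 tilt [-0.002  0.004  0.264] tcp [0.4551 0.0299 0.2467]
t 35.25 pos [0.4551 0.0299 0.2467] head 64.97 w 0.0647 F [-0.8  0.7 -3. ]
shift [ 0.0006 -0.0014  0.094 ] spin -0.0002
```

Request:
arm_command(moves=[[1, [0, -0.0012, 0.02], 0], [1, [0, -0.0012, 0.05], 0], [1, [0, -0.0012, 0.07], 0], [1, [0, -0.0012, 0.084], 0], [1, [0, -0.0012, 0.0935], 0], [1, [0, -0.0012, 0.0935], 0], [1, [0, -0.0012, 0.0935], 0]])

```text
t: 36.12
position: [0.4544, 0.031, 0.1721]
tool_rot: [-2.649, -1.689, -0.001]
contact_force: [-0.1, -0.6, -2.1]
gripper_width: 0.0652
gripper_force: 68.9
```

```bash
python3 held.py
```

```text
rim z 0.1899 c [0.4545 0.032 ] sd 0.0012 4468 tilt [-0.003  0.004  0.19 ] tcp [0.4544 0.0311 0.1721]
```

Request:
arm_command(moves=[[0, [0, 0, 0], 0], [0, [0, 0, 0], 0], [0, [0, 0, 0], 0], [0, [0, 0, -0.05], 0], [0, [0, 0, -0.1], 0], [0, [0, 0, -0.13], 0], [0, [0, 0, -0.13], 0], [0, [0, 0, -0.13], 0]])

```text
t: 37.17
position: [0.4538, 0.0313, 0.2752]
tool_rot: [-2.648, -1.69, 0.001]
contact_force: [-0.3, -0.4, 0.3]
gripper_width: 0.0851
gripper_force: 0.0
```

```bash
python3 rims.py .4543 .031 .188;  python3 go.py .498 -.406 .24 45
```

```text
[0.4543, 0.031, 0.188] (3349, np.float64(0.1889), array([0.4543, 0.032 ]), 0.0333, array([0.4547, 0.0329, 0.0303]), np.float64(0.0014))
37.225 [0.4537 0.0311 0.275 ]
t 37.23 pos [0.4537 0.0311 0.275 ] head 65.06 w 0.0852 F [ 0.9 -0.4 -1.1]
shift [-0.4721  0.2807  0.0439] spin 0.1115
```

The stack is complete, with its top rim at 188 mm. Next is the counter.

Request:
arm_command(moves=[[0, [-0.472, 0.28, 0], 0.11], [0, [-0.472, 0.28, 0], 0.11], [0, [-0.472, 0.28, 0], 0.11], [0, [-0.472, 0.28, 0], 0.11], [0, [-0.472, 0.28, 0.044], 0.11], [0, [-0.472, 0.28, 0.044], 0.11], [0, [-0.472, 0.28, 0.044], 0.11], [0, [-0.472, 0.28, 0.044], 0.11], [0, [-0.472, 0.28, 0.044], 0.11], [0, [-0.472, 0.28, 0.044], 0.11]])

```text
t: 38.48
position: [0.4988, -0.4041, 0.2402]
tool_rot: [-2.897, -1.211, -0.0]
contact_force: [0.9, -0.1, 0.6]
gripper_width: 0.0854
gripper_force: 0.0
```

```bash
cat > knob.py <<'E'
from h import *
im,d,p=grab('wrist'); W,_=cloud(im,d,p); cv2.imwrite('pics/last.png',im[:,:,::-1]); s=arm.read_state()
X=W.reshape(-1,3); hsv=cv2.cvtColor(im,cv2.COLOR_RGB2HSV).reshape(-1,3); d=d.ravel()
near=px(X,.498,-.406,.08)
T=X[near&(X[:,2]>.088)&(X[:,2]<.095)]; r=cv2.minAreaRect(T[:,:2].astype(np.float32)); print('bar',np.median(T[:,2]).round(4),r,len(T))
c=np.array(r[0]); k=near&(X[:,2]>.088)&(X[:,2]<.095)&(hsv[:,2]>150)&(hsv[:,1]<60); m=X[k][:,:2].mean(0)-c
T=X[near&(X[:,2]>.043)&(X[:,2]<.051)]; b=cv2.minAreaRect(T[:,:2].astype(np.float32)); print('box',np.median(T[:,2]).round(4),b)
k=near&(X[:,2]>.040)&(X[:,2]<.055)&(hsv[:,2]<90)&px(X,*c,.045)&~px(X,*c,.032); z=X[k][:,:2]-c
B=cv2.boxPoints(r); e=[B[1]-B[0],B[2]-B[1]]; L=max(e,key=np.linalg.norm); L=L*np.sign(L@m)
print('mark dir',np.degrees(np.arctan2(m[1],m[0])).round(1),'bar dir',np.degrees(np.arctan2(L[1],L[0])).round(1))
h=np.histogram(np.degrees(np.arctan2(z[:,1],z[:,0]))%360,36,(0,360))[0]; print('dark tick hist',h.tolist())
print(s['position'].round(4))
E
python3 knob.py; python3 go.py .498 -.406 .075 45
```

```text
bar 0.092 ((0.4971846342086792, -0.40963518619537354), (0.055269256234169006, 0.013587174005806446), 45.91819763183594) 1575
box 0.0486 ((0.4970565736293793, -0.4100211560726166), (0.11005140841007233, 0.12013787776231766), 71.98860168457031)
mark dir 44.6 bar dir 45.9
dark tick hist [6, 0, 9, 0, 9, 0, 9, 0, 8, 0, 8, 0, 10, 0, 9, 4, 40, 0, 0, 0, 0, 0, 0, 0, 0, 0, 0, 0, 0, 0, 0, 0, 0, 0, 0, 0]
[ 0.499  -0.4039  0.2406]
t 38.52 pos [ 0.499  -0.4039  0.2406] head 45.4 w 0.0856 F [-0.5 -0.5 -0. ]
shift [-0.0029  0.001   0.207 ] spin 0.0022
```

View pics/last.png

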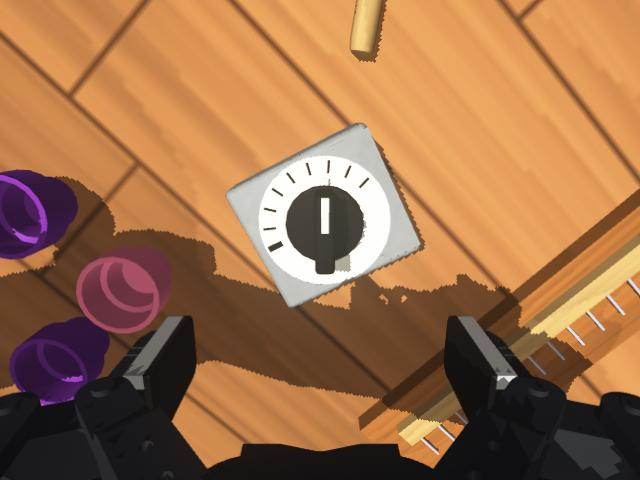

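The knob centre is (0.4971,-0.4097) and the bar points at 45.9° with its white mark at (324,215). The thick zero mark at (275,247) is at 162°, matching the box yaw. So the turn is about 116° counter-clockwise.

```bash
python3 go.py .4971 -.4097 .078 45.9
```

```text
t 38.52 pos [ 0.499  -0.4039  0.2406] head 45.4 w 0.0856 F [-0.5 -0.5 -0. ]
shift [-0.007   0.0035  0.2032] spin -0.0028
```

Request:
arm_command(moves=[[0, [-0.007, 0.0035, 0.07], -0.003], [0, [-0.007, 0.0035, 0.14], -0.003], [0, [-0.007, 0.0035, 0.203], -0.003], [0, [-0.007, 0.0035, 0.203], -0.003], [0, [-0.007, 0.0035, 0.203], -0.003], [0, [-0.007, 0.0035, 0.203], -0.003], [0, [-0.007, 0.0035, 0.203], -0.003]])

```text
t: 39.4
position: [0.4969, -0.4122, 0.08]
tool_rot: [2.892, 1.222, 0.003]
contact_force: [-1.9, -0.4, 0.4]
gripper_width: 0.0852
gripper_force: 0.0
```

```bash
python3 go.py .4971 -.4097 .078 45.9
```

```text
t 39.4 pos [ 0.4969 -0.4122  0.08  ] head 45.81 w 0.0852 F [-1.9 -0.4  0.4]
shift [ 0.0024 -0.002   0.0026] spin -0.0005
```

Request:
arm_command(moves=[[0, [0.0024, -0.002, 0.0025], 0], [0, [0.0024, -0.002, 0.0025], 0], [1, [0.0024, -0.002, 0.0025], 0], [1, [0.0024, -0.002, 0.0025], 0], [1, [0.0024, -0.002, 0.0025], 0], [1, [0.0024, -0.002, 0.0025], 0], [1, [0.0024, -0.002, 0.0025], 0], [1, [0.0024, -0.002, 0.0025], 0]])

```text
t: 40.4
position: [0.497, -0.4101, 0.0766]
tool_rot: [2.892, 1.221, 0.001]
contact_force: [3.6, -4.7, -2.5]
gripper_width: 0.0134
gripper_force: 61.7
```

Request:
arm_command(moves=[[1, [0, 0, 0], -0.05], [1, [0, 0, 0], -0.1], [1, [0, 0, 0], -0.15], [1, [0, 0, 0], -0.2], [1, [0, 0, 0], -0.25], [1, [0, 0, 0], -0.3], [1, [0, 0, 0], -0.3]])

```text
t: 41.28
position: [0.4974, -0.4103, 0.0765]
tool_rot: [2.019, 2.403, -0.0]
contact_force: [5.6, -4.3, -3.5]
gripper_width: 0.0134
gripper_force: 61.3
```

```bash
python3 go.py .4971 -.4097 .078 162; python3 -c "
from station import arm; s=arm.read_state(); print(s['wrist_torque'],s['q'][6])"
```

```text
t 41.27 pos [ 0.4974 -0.4103  0.0765] head 99.93 w 0.0134 F [ 5.6 -4.3 -3.5]
shift [ 0.0008 -0.0002 -0.0018] spin -0.3449
[-1.02241807 -0.99632445  0.04513131] 1.1937975594365762
```

Request:
arm_command(moves=[[1, [0, 0, 0], -0.05], [1, [0, 0, 0], -0.1], [1, [0, 0, 0], -0.15], [1, [0, 0, 0], -0.2], [1, [0, 0, 0], -0.25], [1, [0, 0, 0], -0.3], [1, [0, 0, 0], -0.335], [1, [0, 0, 0], -0.35], [1, [0, 0, 0], -0.355], [1, [0, 0, 0], -0.355]])

```text
t: 42.52
position: [0.4979, -0.4101, 0.0766]
tool_rot: [0.449, 3.106, -0.002]
contact_force: [6.3, -1.6, -4.0]
gripper_width: 0.0131
gripper_force: 65.2
```

```bash
python3 go.py .4971 -.4097 .078 162; python3 -c "
from station import arm; s=arm.read_state(); print(s['wrist_torque'],s['q'][6])"
```

```text
t 42.52 pos [ 0.4979 -0.4101  0.0766] head 163.56 w 0.0131 F [ 6.3 -1.6 -4. ]
shift [ 0.0011  0.0002 -0.0018] spin 0.0087
[-0.83644303 -1.49096314 -1.17259609] 2.104512866562919
```

The torque about z has risen to 1.2 N m, so the knob is at its stop. I release it and check.

Request:
arm_command(moves=[[0, [0, 0, 0], 0], [0, [0, 0, 0], 0], [0, [0, 0, 0], 0], [0, [0, 0, 0], 0], [0, [0, 0, -0.07], 0], [0, [0, 0, -0.14], 0], [0, [0, 0, -0.2], 0], [0, [0, 0, -0.2], 0], [0, [0, 0, -0.2], 0], [0, [0, 0, -0.2], 0]])

```text
t: 43.78
position: [0.4957, -0.4087, 0.2346]
tool_rot: [-0.445, -3.107, -0.002]
contact_force: [0.0, 0.6, -0.4]
gripper_width: 0.0854
gripper_force: 0.0
```

```bash
python3 knob.py; python3 - <<'E'
from h import *
im,d,p=grab('top'); cv2.imwrite('pics/top_end.png',im[:,:,::-1])
E
```

```text
bar 0.092 ((0.49750393629074097, -0.4101789593696594), (0.013997416011989117, 0.056593041867017746), 71.8958740234375) 1657
box 0.0486 ((0.49772706627845764, -0.4102400839328766), (0.11000103503465652, 0.12067900598049164), 71.89520263671875)
mark dir 161.4 bar dir 161.9
dark tick hist [11, 0, 12, 0, 13, 0, 14, 0, 11, 0, 11, 0, 13, 0, 14, 14, 44, 0, 0, 0, 0, 0, 0, 0, 0, 0, 0, 0, 0, 0, 0, 0, 0, 0, 0, 0]
[ 0.4957 -0.4087  0.2346]
```

View pics/top_end.png

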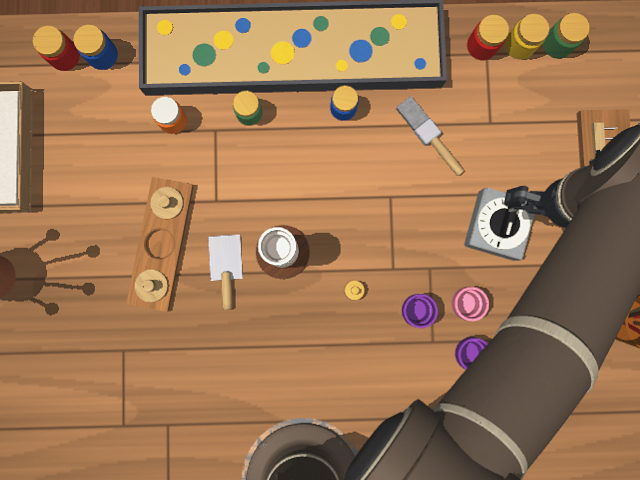

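The knob bar lies at 161.9°, in line with the box axis at 161.9°. The final top view shows the lids in seats (167,203) and (151,285), the stack at (278,247), and the bystanders unmoved.

```bash
python3 -c "
from station import arm; print(arm.finish_job())"
```

```text
the job is handed in; nothing more can be done
None
```

The job is handed in: both lids are in the rack, all five white pots form one stack on the stand (one had been knocked aside and was re-measured first), the counter knob is at its zero stop, and the bystanders look unmoved; no verdict came back from the judging.

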